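# Load and start the buffet warmer

### The arm

A 6-joint arm with a two-finger parallel gripper is mounted at the origin on the work surface. World frame = base frame: x ahead of the robot, y to its left, z up, the work surface at z = 0. Lengths are in mm, angles in degrees, forces in N, time in s.
With the tool pointing down it reaches from about 350 to 850 mm from the base axis. Payload 8.1 kg.
Tool frame: the origin (TCP) lies midway between the tips of the shut fingers; the grasp point (between the pads) lies 19 mm behind it (r.pinch_z is the distance from the TCP to the grasp point, in mm); z points along the fingers, y is the line along which they close (so a half turn about z gives the same grasp; the last joint's range is limited). The gripper opens to 85 mm and grips with 20 to 120 N. Pads are 22 mm wide; open, the fingers measure 114 mm over their backs; the gripper's body (76 mm by 85 mm) begins 54 mm behind the grasp point. The pads swing forward as they close: fully open they stand 13 mm farther back than shut.
Start: joints at [-77.945, 7.471, 85.268, -0, 87.261, -4.893], TCP at [174.923, -573.94, 231.292] pointing down, gripper open.
Joint ranges: [-169.43, 169.43], [-51.17, 129.36], [1.28, 143.12], [-76.62, 256.62], [0, 156.53], [-152.29, 152.29]. Speed limits (degrees/s): [136.94, 136.94, 159.86, 180, 180, 180].

### API

Orientations are given as [roll, pitch, yaw] about the fixed x, y, z axes, in that order (R = Rz(yaw) Ry(pitch) Rx(roll)).
In Python, from bench import r gives the robot as it stands.
- The arm moves only by the shell command python3 -m jog 'ROWS' [OPENING] [FORCE]. ROWS is JSON, one flat list of numbers, 6 for each row, row after row: the shift along the tool's x, y, z in m, then the turn, a rotation vector about the tool's x, y, z in rad. A call has 1 to 8 rows; each row is the pose to reach, as a shift and turn from the pose commanded when the call began, along the tool's axes at that moment; what a row does not reach only later rows make up. A row lasts 1/8 s, in which the tool goes at most 62.5 mm and 10.7 degrees, less where a joint would pass 70% of its speed; a pose out of reach is approached as far as the arm can. A call with a gripper value outside its range is refused whole. OPENING is the opening, from -1 (shut) to 1 (fully open), set as the call begins (- or left out, the last holds). The fingers move at their own pace and stop on an object; FORCE is the grip in N (left out, the last holds). Time passes only in rows, so rows that repeat a pose let the fingers close. It gives the time, the measured TCP pose, the force, the opening and the grip force at its end, in the units of the state.
- r.sense(): the state, without advancing time (a new reading comes with each control period).
- r.snapshot(name): name is "side" or "top" or "wrist"; returns a dict with "pixels" (384x512x3 uint8, red, green, blue), "range_z" (384x512 float32, mm along the optical axis (not along the pixel's ray), 0 where there is no reading), "K" (3x3 intrinsics, pixels), "rvec" (rotation vector, rad) and "tvec" (3), from world to camera coordinates, as OpenCV has them. Camera axes: x right, y down, z forward; pixel columns grow to the right and rows downward; lengths in mm; the calibration is good to about 2 mm. A picture is of the moment at which its call begins.
- r.hand_in(): hands the job in; it is judged then, once.
Trained networks look in a picture, given as the dict that the camera call returned (one of the last four; its "shot" number tells which), for a name from the list of things; names that differ only in an ending like _2 or _b are one class to them, and where a whole thing is asked for, a point or a joint stands for the part that bears it (a point fixed in the world has none). Each returns a list of dicts, best first, with "score" (0 to 1); they miss things now and then, are a little off and sometimes report something else, mostly with a low value. They report only what shows in the picture. A call takes as long as a camera call. They do not tell look-alikes from the thing itself.
- r.look_for(picture, target): "bbox" ([left, top, right, bottom] in pixels, round what is visible of it).
- r.outline_of(picture, target): "region" (384x512 bool, what is visible of it) and "bbox" ([left, top, right, bottom] in pixels, round what is visible of it).
The state is a dict: "time": time; "joint_pos": joint angles; "qd": joint speeds; "joint_efforts": joint torques, N m; "tool_pos": TCP position; "tcp_rot": TCP orientation; "ft_force": force on the tool from outside, world axes, zero at the start; "wrist_torque": the same for the moment, N m; "finger_gap": finger opening in mm; "grip_force": force on a finger pad.
Only numpy, scipy, OpenCV 4.12 (cv2) and the standard library are available. Lean on these libraries where they do the work, as an engineer would, in place of code of your own. Each camera call takes 0.05 s, during which the arm holds its last target. There are 200 camera calls.

### The job

Get the bread rolls warming: tip the rolls on the tray into the warmer's open pan, set the tray back down flat on the table, add every roll that lies loose on the table, put the loose lid squarely on that pan, and then turn that pan's own switch to on. The pan must be switched off the whole time it is being loaded and lidded, so if its switch was left on, turn it off before any roll goes in. Leave the switch of the pan that is already lidded as you found it, and don't knock over or push about the other things on the table.

Things in the scene. Friction and masses are not known exactly. Their poses are not given: they have to be found in the camera images.
- warmer: fixed twin buffet warmer: steel box 290 (its x) by 374 (y) by 120 mm high. Origin: centre of its underside, on the table; x away from the robot, y left. The front (x -145 to -49 mm) is a flat control deck, 120 mm high, with two rotary switches; behind it two wells side by side, centres x +45, y +93 (left) and -93 mm (right), one pan in each. The switch in front of a pan is that pan's own
- pan_open: the open, empty pan, fixed in one of the wells (left or right, it varies): steel, flange 176 (x) by 162 mm (y), inside 150 by 136 mm and 96 mm deep. Origin: centre of its underside, 26 mm above the table; inner floor at z +4, rim at z +100 mm (126 mm above the table). Axes as the warmer's
- pan_lidded: the other pan, fixed in the other well, already full and covered by a lid like the loose one (its handle reaches 164 mm above the table). Origin and axes as for the open pan. Its switch may be on or off and is to be left alone
- switch_left (a joint): rotary switch in front of the left (+y) well, rad: 0 = off (bar across, along the warmer's y, white nose line to the left); 1.57 = on (a quarter turn clockwise from above: bar along the warmer's x, nose towards its pan). A sprung detent (about 0.14 N m) pulls it to the nearer end, so let go past the middle (0.79) it snaps home by itself. Starts off or on
- switch_right (a joint): rotary switch in front of the right (-y) well; same build, values and detents
- switch_left_nose (a point): nose end of the left switch's black bar, 26 mm along the bar from the switch's upright axis (which stands at warmer x -100, y +93 mm), 144 mm above the table. The bar is 56 mm long, 13 mm thick, and stands from 129 to 156 mm above the table on a round skirt of 48 mm diameter. The point turns with the bar: its y axis points along the bar, outwards
- switch_right_nose (a point): the same point of the right switch, whose axis stands at warmer x -100, y -93 mm
- tray: loose aluminium bakery tray, 165 (x) by 130 mm (y), 150 g, floor 4 mm, side walls up to 26 mm, no wall at the front (+x) edge, where rolls slide off, from a tilt of 18 to 26 degrees on. At the back edge a wooden grip board, 80 mm wide (y), 10 thick (x), 56 high, mid-plane at x -77.5 mm: grip it there, closing along x, 40 N or more; 35 mm of floor before it are clear. Origin: centre of underside
- tray_lip (a point): middle of the tray's open front edge, tray x +82.5, z +4 mm
- lid: loose steel lid for the open pan, flat plate 172 (x) by 158 mm (y), 4 mm thick, 220 g, lying on the table. Origin: centre of its underside. On top a strap handle: bar 12 mm thick (x), 70 long (y), 24 to 38 mm above the underside; fingers close along x. It rests on the pan's flange with no locating edge: origin 100 mm above the pan's, x along the pan's x (either way round)
- mug: white mug, 80 mm diameter, 90 mm high, bystander. Origin: centre of its foot
- tea_jar: amber glass jar, 64 mm diameter, 60 mm high, bystander. Origin: centre of its foot
- sauce: clear bottle, 56 mm diameter, 170 mm high, bystander. Origin: centre of its foot
- sugar_bowl: small blue bowl, 90 mm diameter, 55 mm high, bystander. Origin: centre of its foot
- napkins: stack of paper napkins, 130 by 130 by 60 mm, bystander. Origin: centre of its underside
- roll1: bread roll on the tray, a rounded block 46 (its x) by 34 (its y) by 28 mm (its z), 30 g, dry crust; origin at its centre; may be absent
- roll2: another such roll on the tray; may be absent
- roll3: another such roll on the tray; may be absent
- roll4: another such roll on the tray; may be absent
- stray1: bread roll loose on the table, a rounded block 46 (its x) by 34 (its y) by 28 mm (its z), 30 g, dry crust; origin at its centre; may be absent
- stray2: another such roll loose on the table; may be absent
- stray3: another such roll loose on the table; may be absent
- stray4: another such roll loose on the table; may be absent
There are look-alikes about, which are no part of the job. Leave any pink look-alike of the tray alone.

How it is judged (in metres and radians):
On the way, in this order (a step that is already met when the one before it is completed fails the run):
1. the tray is tipped (more than 16 degrees) over the open pan (angle between tray's own z axis and vertical above 0.28 rad and horizontal distance between tray_lip and pan_open below 0.12 m), for 0.2 s.
2. every roll lies in the open pan, the tray is set down level on the table and let go, and the pan's switch is off (x of roll1 in the frame of pan_open between -0.076 and 0.076 m and y of roll1 in the frame of pan_open between -0.069 and 0.069 m and z of roll1 in the frame of pan_open between 0 and 0.092 m and x of roll2 in the frame of pan_open between -0.076 and 0.076 m and y of roll2 in the frame of pan_open between -0.069 and 0.069 m and z of roll2 in the frame of pan_open between 0 and 0.092 m and x of roll3 in the frame of pan_open between -0.076 and 0.076 m and y of roll3 in the frame of pan_open between -0.069 and 0.069 m and z of roll3 in the frame of pan_open between 0 and 0.092 m and x of roll4 in the frame of pan_open between -0.076 and 0.076 m and y of roll4 in the frame of pan_open between -0.069 and 0.069 m and z of roll4 in the frame of pan_open between 0 and 0.092 m and x of stray1 in the frame of pan_open between -0.076 and 0.076 m and y of stray1 in the frame of pan_open between -0.069 and 0.069 m and z of stray1 in the frame of pan_open between 0 and 0.092 m and x of stray2 in the frame of pan_open between -0.076 and 0.076 m and y of stray2 in the frame of pan_open between -0.069 and 0.069 m and z of stray2 in the frame of pan_open between 0 and 0.092 m and x of stray3 in the frame of pan_open between -0.076 and 0.076 m and y of stray3 in the frame of pan_open between -0.069 and 0.069 m and z of stray3 in the frame of pan_open between 0 and 0.092 m and x of stray4 in the frame of pan_open between -0.076 and 0.076 m and y of stray4 in the frame of pan_open between -0.069 and 0.069 m and z of stray4 in the frame of pan_open between 0 and 0.092 m and linear speed of each of roll1, roll2, roll3, roll4, stray1, stray2, stray3, stray4, tray below 0.03 m/s and height (world z) of tray between -0.005 and 0.008 m and angle between tray's own z axis and vertical below 0.08 rad and contact force between the fingers and tray below 0.2 N and ((y of pan_open in the frame of warmer above 0 m and value of joint switch_left below 0.27 rad) or (y of pan_open in the frame of warmer below 0 m and value of joint switch_right below 0.27 rad))), for 0.2 s.
3. the lid lies squarely on the pan and is let go, the pan's switch still off (horizontal distance between lid and pan_open below 0.016 m and angle between the x axis of lid and the x axis of pan_open, either way round below 0.15 rad and z of lid in the frame of pan_open between 0.095 and 0.105 m and angle between lid's own z axis and vertical below 0.06 rad and linear speed of lid below 0.02 m/s and contact force between the fingers and lid below 0.2 N and ((y of pan_open in the frame of warmer above 0 m and value of joint switch_left below 0.27 rad) or (y of pan_open in the frame of warmer below 0 m and value of joint switch_right below 0.27 rad))), for 0.2 s.
4. the pan's own switch is turned on (((y of pan_open in the frame of warmer above 0 m and value of joint switch_left above 1.3 rad) or (y of pan_open in the frame of warmer below 0 m and value of joint switch_right above 1.3 rad))), for 0.2 s.
At the end, for the whole second after the job is handed in: every roll lies in the open pan (below its rim), the lid rests flat on that pan, within 16 mm of its centre and 0.15 rad of square, the tray stands level on the table, that pan's switch is in its on detent (above 1.3 rad), all at rest and let go (x of roll1 in the frame of pan_open between -0.076 and 0.076 m and y of roll1 in the frame of pan_open between -0.069 and 0.069 m and z of roll1 in the frame of pan_open between 0 and 0.092 m and x of roll2 in the frame of pan_open between -0.076 and 0.076 m and y of roll2 in the frame of pan_open between -0.069 and 0.069 m and z of roll2 in the frame of pan_open between 0 and 0.092 m and x of roll3 in the frame of pan_open between -0.076 and 0.076 m and y of roll3 in the frame of pan_open between -0.069 and 0.069 m and z of roll3 in the frame of pan_open between 0 and 0.092 m and x of roll4 in the frame of pan_open between -0.076 and 0.076 m and y of roll4 in the frame of pan_open between -0.069 and 0.069 m and z of roll4 in the frame of pan_open between 0 and 0.092 m and x of stray1 in the frame of pan_open between -0.076 and 0.076 m and y of stray1 in the frame of pan_open between -0.069 and 0.069 m and z of stray1 in the frame of pan_open between 0 and 0.092 m and x of stray2 in the frame of pan_open between -0.076 and 0.076 m and y of stray2 in the frame of pan_open between -0.069 and 0.069 m and z of stray2 in the frame of pan_open between 0 and 0.092 m and x of stray3 in the frame of pan_open between -0.076 and 0.076 m and y of stray3 in the frame of pan_open between -0.069 and 0.069 m and z of stray3 in the frame of pan_open between 0 and 0.092 m and x of stray4 in the frame of pan_open between -0.076 and 0.076 m and y of stray4 in the frame of pan_open between -0.069 and 0.069 m and z of stray4 in the frame of pan_open between 0 and 0.092 m and linear speed of each of roll1, roll2, roll3, roll4, stray1, stray2, stray3, stray4, tray below 0.03 m/s and height (world z) of tray between -0.005 and 0.008 m and angle between tray's own z axis and vertical below 0.08 rad and contact force between the fingers and tray below 0.2 N and horizontal distance between lid and pan_open below 0.016 m and angle between the x axis of lid and the x axis of pan_open, either way round below 0.15 rad and z of lid in the frame of pan_open between 0.095 and 0.105 m and angle between lid's own z axis and vertical below 0.06 rad and linear speed of lid below 0.02 m/s and contact force between the fingers and lid below 0.2 N and ((y of pan_open in the frame of warmer above 0 m and value of joint switch_left above 1.3 rad) or (y of pan_open in the frame of warmer below 0 m and value of joint switch_right above 1.3 rad))); the robot touches nothing.
It fails at once if a roll is in the open pan while that pan's switch is on and its lid is off (((y of pan_open in the frame of warmer above 0 m and value of joint switch_left above 0.9 rad) or (y of pan_open in the frame of warmer below 0 m and value of joint switch_right above 0.9 rad)) and horizontal distance between lid and pan_open above 0.08 m and ((x of roll1 in the frame of pan_open between -0.076 and 0.076 m and y of roll1 in the frame of pan_open between -0.069 and 0.069 m and z of roll1 in the frame of pan_open between 0 and 0.092 m) or (x of roll2 in the frame of pan_open between -0.076 and 0.076 m and y of roll2 in the frame of pan_open between -0.069 and 0.069 m and z of roll2 in the frame of pan_open between 0 and 0.092 m) or (x of roll3 in the frame of pan_open between -0.076 and 0.076 m and y of roll3 in the frame of pan_open between -0.069 and 0.069 m and z of roll3 in the frame of pan_open between 0 and 0.092 m) or (x of roll4 in the frame of pan_open between -0.076 and 0.076 m and y of roll4 in the frame of pan_open between -0.069 and 0.069 m and z of roll4 in the frame of pan_open between 0 and 0.092 m) or (x of stray1 in the frame of pan_open between -0.076 and 0.076 m and y of stray1 in the frame of pan_open between -0.069 and 0.069 m and z of stray1 in the frame of pan_open between 0 and 0.092 m) or (x of stray2 in the frame of pan_open between -0.076 and 0.076 m and y of stray2 in the frame of pan_open between -0.069 and 0.069 m and z of stray2 in the frame of pan_open between 0 and 0.092 m) or (x of stray3 in the frame of pan_open between -0.076 and 0.076 m and y of stray3 in the frame of pan_open between -0.069 and 0.069 m and z of stray3 in the frame of pan_open between 0 and 0.092 m) or (x of stray4 in the frame of pan_open between -0.076 and 0.076 m and y of stray4 in the frame of pan_open between -0.069 and 0.069 m and z of stray4 in the frame of pan_open between 0 and 0.092 m))).
It fails at once if the switch of the lidded pan is turned ((y of pan_open in the frame of warmer above 0 m and distance of switch_right_nose from where it was at the start of the episode above 0.016 m) or (y of pan_open in the frame of warmer below 0 m and distance of switch_left_nose from where it was at the start of the episode above 0.016 m)).
It fails at once if a bystander is pushed more than 40 mm or knocked over (distance of any of mug, tea_jar, sauce, sugar_bowl, napkins from where it was at the start of the episode above 0.04 m or angle between any of mug, tea_jar, sauce, sugar_bowl, napkins's own z axis and vertical above 0.5 rad).
Of roll1, roll2, roll3, roll4 only 2 to 4 are there at a start; the rules pass over those that are not, and their reading is None.
Of stray1, stray2, stray3, stray4 only 2 to 3 are there at a start; the rules pass over those that are not, and their reading is None.
At some moment in a run one of stray1, stray2, stray3, stray4, lid may be knocked a few centimetres aside while the robot is not near it.
It also fails if it takes over 208 s, if anything falls off the work surface, if the arm or the gripper's body presses on something with over 40 N, if the wrist force passes 120 N, or if a joint passes its speed limit or range.

## Working session

There is one attempt and no reset: what is moved stays moved. The work goes in short steps, Python scripts to look and compute and a shell command to move; the robot and the scene stay as the last step left them, time stands still between calls to the robot, and variables do not carry over. Pictures are saved under pics/ and viewed, at most 14 in all, crops included, and the job is handed in when it is done.

```bash
ls; mkdir -p pics; cat > h.py <<'E'
import numpy as np,cv2
from scipy.spatial.transform import Rotation as Ro
from bench import r
def cloud(s):
    K=s["K"];z=s["range_z"].astype(float);v,u=np.mgrid[0:384,0:512]
    c=np.stack([(u-K[0][2])/K[0][0]*z,(v-K[1][2])/K[1][1]*z,z],-1)
    R=cv2.Rodrigues(np.array(s["rvec"],float))[0]
    p=(c-np.array(s["tvec"]).ravel())@R
    p[z==0]=np.nan
    return p
def save(s,n,crop=None,f=1):
    im=s["pixels"][:,:,::-1]
    if crop: l,t,rr,b=crop; im=im[t:b,l:rr]
    cv2.imwrite("pics/"+n+".png",cv2.resize(im,None,fx=f,fy=f,interpolation=cv2.INTER_CUBIC))
def tool(): 
    st=r.sense();return np.array(st["tool_pos"]),Ro.from_euler("xyz",st["tcp_rot"],degrees=True)
E
python3 - <<'E'
from h import *
st=r.sense();print({k:np.round(v,2) for k,v in st.items()})
for n in("top","side"):
    s=r.snapshot(n);save(s,n+"0",f=1.5);p=cloud(s)
    for t in["warmer","pan_open","pan_lidded","switch_left","switch_right","tray","lid","mug","tea_jar","sauce","sugar_bowl","napkins","roll1","stray1"]:
        for d in r.outline_of(s,t)[:8]:
            q=p[d["region"]];q=q[~np.isnan(q[:,0])]
            print(n,t,round(d["score"],2),np.round(d["bbox"]),np.round(np.median(q,0)) if len(q) else None,np.round(np.percentile(q,98,axis=0)-np.percentile(q,2,axis=0)) if len(q) else None)
E
```

```text
pics
{'time': np.float64(0.0), 'joint_pos': array([-77.94,   7.52,  85.33,  -0.  ,  87.26,  -4.89]), 'qd': array([ 0.07, -0.01, -0.06,  0.03, -0.02,  0.1 ]), 'joint_efforts': array([-0.000e+00, -5.694e+01, -5.005e+01, -0.000e+00,  1.000e-02,
       -0.000e+00]), 'tool_pos': array([ 174.81, -573.39,  230.22]), 'tcp_rot': array([-1.7989e+02, -1.0000e-02,  1.6950e+01]), 'ft_force': array([-0.39,  0.06,  0.6 ]), 'wrist_torque': array([ 0.02, -0.01, -0.05]), 'grip_force': np.float64(0.0), 'finger_gap': np.float64(85.25)}
top warmer 0.94 [187.  95. 308. 187.] [512.   6. 120.] [285. 365. 126.]
top warmer 0.21 [210. 160. 226. 181.] [504.  97. 132.] [50. 43. 39.]
top pan_open 0.67 [251.  98. 304. 157.] [677. -90.  41.] [171. 155. 105.]
top pan_lidded 0.66 [189.  98. 242. 155.] [644. 100. 130.] [169. 157.  81.]
top switch_right 0.73 [268. 161. 287. 183.] [508. -85. 132.] [49. 43. 37.]
top tray 0.92 [329. 142. 380. 192.] [ 536. -352.    5.] [168. 154.  59.]
top tray 0.77 [310. 255. 377. 304.] [ 175. -312.    4.] [127. 180.  60.]
top lid 0.94 [111. 131. 166. 184.] [569. 373.   5.] [168. 160.  38
[... 1842 characters left out ...]
.29 [280. 161. 289. 172.] [ 590. -391.   26.] [24. 32. 22.]
side mug 0.94 [134. 205. 170. 240.] [720. 303.  60.] [82. 79. 87.]
side mug 0.21 [325. 154. 330. 166.] [ 442. -543.   41.] [39. 75. 30.]
side sauce 0.46 [241. 141. 251. 163.] [ 726. -268.  110.] [43. 35. 99.]
side sugar_bowl 0.4 [324. 152. 330. 167.] [ 443. -543.   41.] [43. 78. 49.]
side roll1 0.55 [284. 164. 296. 173.] [ 547. -374.   26.] [25. 34. 17.]
side roll1 0.45 [277. 162. 288. 171.] [ 591. -390.   26.] [26. 31. 25.]
side stray1 0.62 [315. 186. 327. 197.] [ 344. -262.   23.] [39. 25. 26.]
side stray1 0.5 [208. 272. 220. 286.] [391. 370.  24.] [44. 34. 24.]
side stray1 0.45 [243. 264. 251. 278.] [336. 281.  25.] [29. 33. 19.]
```

View pics/top0.png

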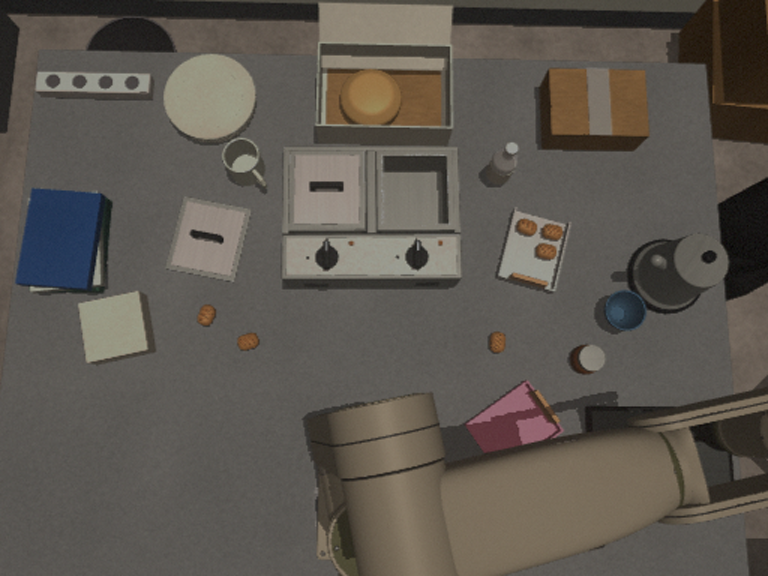

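```bash
python3 - <<'E'
from h import *
s=r.snapshot("top");a=s["pixels"]
save(s,"c_tray",(300,130,440,235),5)
save(s,"c_sw",(180,90,315,190),5)
E
```

```text
(no output)
```

View pics/c_tray.png

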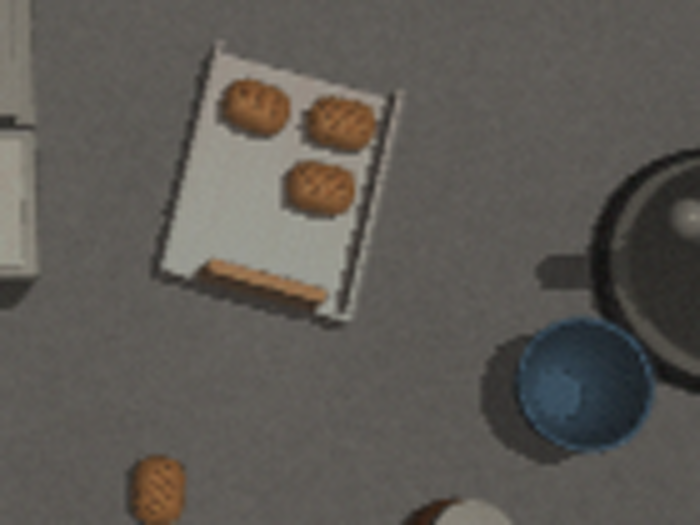

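View pics/c_sw.png

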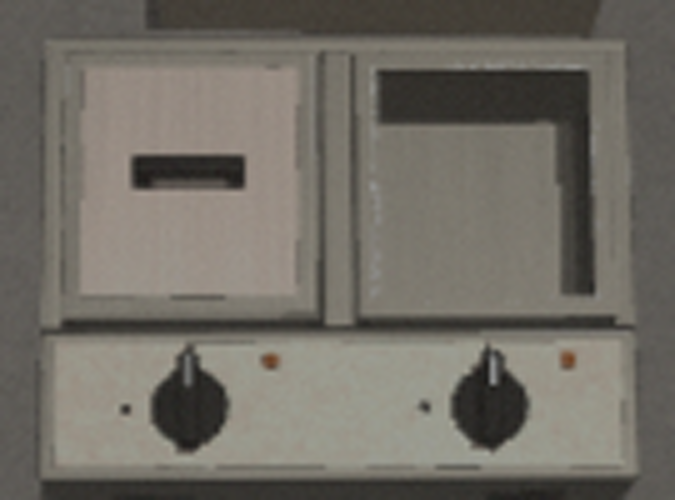

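The white tray at crop (280,190), with 3 rolls, is the tray; the pink one at top0 (515,420) is the look-alike. The open pan is on the right, and its switch, crop (490,400), has its nose towards the pan, so it is on. The left switch is on too, and I leave it. The strays are at top0 (206,315), (248,341) and (497,342), and the loose lid at (207,240).

```bash
cat >> h.py <<'E'
def rect(pts):
    (c,wh,a)=cv2.minAreaRect(pts[:,:2].astype(np.float32)); return np.round(c,1),np.round(wh,1),round(a,1)
def box(p,lo,hi):
    m=np.all((p>=lo)&(p<=hi),-1);return p[m]
E
python3 - <<'E'
from h import *
s=r.snapshot("top");p=cloud(s)
print("flange R",rect(box(p,[540,-190,121.5],[760,-12,131])))
print("lid L",rect(box(p,[540,10,126],[760,200,136])))
print("deck",rect(box(p,[420,-200,116],[560,200,124])))
print("all top",rect(box(p,[420,-210,112],[760,210,170])))
for n,lo,hi in[("swR",[460,-140,138],[560,-40,160]),("swL",[460,40,138],[560,140,160]),("board",[430,-420,44],[520,-280,62]),
  ("tray",[430,-450,-3],[660,-270,70]),("handle",[500,320,30],[640,440,45])]:
    b=box(p,lo,hi);
    if n=="tray": b=b[b[:,2]>12]
    print(n,len(b),rect(b),np.median(b[:,2]))
b=box(p,[470,280,2.5],[680,470,60]);print("lid",rect(b))
for d in r.outline_of(s,"stray1")[:4]:
    q=p[d["region"]];q=q[q[:,2]>12];print("stray",round(d["score"],2),rect(q))
E
```

```text
flange R (array([645.7, -95.6]), array([166.9, 211. ]), 89.9)
lid L (array([642.6, 104.6]), array([204.3, 168.5]), 0.9)
deck (array([509.7,   4.7]), array([101. , 372.5]), 0.1)
all top (array([606.8,   6.8]), array([290.6, 374.1]), 1.2)
swR 83 (array([509.2, -88.2]), array([12.8, 55.7]), 90.0) 154.8741155359592
swL 91 (array([504.9,  97.1]), array([54.1, 12.1]), 1.0) 154.35018809826735
board 88 (array([ 479.9, -338.9]), array([77. , 11.3]), 76.1) 53.83511424134768
tray 731 (array([ 554.3, -359.4]), array([131.5, 166.1]), 74.9) 27.150507227033906
handle 79 (array([571.7, 371.9]), array([69.7, 13.6]), 80.2) 36.4471867501959
lid (array([574.9, 375.2]), array([189. , 209.2]), 89.9)
stray 0.72 (array([395.4, 363.3]), array([29.2, 43.3]), 72.1)
stray 0.69 (array([ 346.7, -272.6]), array([33.5, 43.2]), 89.8)
stray 0.54 (array([340.6, 271.3]), array([32.9, 43.2]), 15.6)
```

```bash
cat >> h.py <<'E'
def rel(pos,yaw=None,tilt=0):
    "row from the present pose to world pos, tool down with yaw (deg), tilt about world y' of the yawed frame"
    p,R=tool(); d=R.inv().apply(np.array(pos,float)-p)/1000
    T=Ro.from_euler("z",yaw,degrees=True)*Ro.from_euler("x",180,degrees=True)
    print("at",np.round(p,1),"row",np.round(d,4),np.round((R.inv()*T).as_rotvec(),3))
E
python3 -m jog '[0.46,-0.367,0,0,0,0.273,0.46,-0.367,0,0,0,0.273,0.46,-0.367,0,0,0,0.273,0.46,-0.367,0,0,0,0.273,0.46,-0.367,0,0,0,0.273,0.46,-0.367,0,0,0,0.273,0.46,-0.367,0,0,0,0.273,0.46,-0.367,0,0,0,0.273]' 1 60
python3 -c "
from h import *
rel([509,-88,230],1.3)"
```

```text
time: 2.65
tool_pos: [458.9, -159.9, 231.7]
tcp_rot: [180.0, -0.1, 1.3]
ft_force: [0.4, -1.3, 0.1]
finger_gap: 85.3
grip_force: 0.0
at [ 458.9 -159.9  231.7] row [ 0.0518 -0.0708  0.0017] [ 0.001 -0.001  0.   ]
```

```bash

python3 -m jog '[0.025,-0.035,0,0,0,0,0.0518,-0.0708,0,0,0,0,0.0518,-0.0708,0,0,0,0,0.0518,-0.0708,0,0,0,0]' 
python3 - <<'E'
from h import *
rel([509,-88,230],1.3)
s=r.snapshot("wrist");save(s,"w1");p=cloud(s)
b=box(p,[460,-140,140],[560,-40,160]);print(len(b),rect(b),np.median(b[:,2]) if len(b) else 0)
b=box(p,[430,-200,115],[560,10,125]);print(len(b),rect(b),np.median(b[:,2]) if len(b) else 0)
E
```

```text
time: 3.15
tool_pos: [507.9, -89.9, 231.2]
tcp_rot: [180.0, 0.0, 1.3]
ft_force: [0.3, -0.6, 0.0]
finger_gap: 85.1
grip_force: 0.0
at [507.9 -89.9 231.2] row [ 0.0012 -0.0019  0.0012] [0.    0.    0.001]
956 (array([511.2, -89.9]), array([54.9, 12.7]), 1.1) 154.69451090241594
16256 (array([513.6, -86.4]), array([ 95.1, 194.5]), 1.1) 119.87763005068126
```

View pics/w1.png

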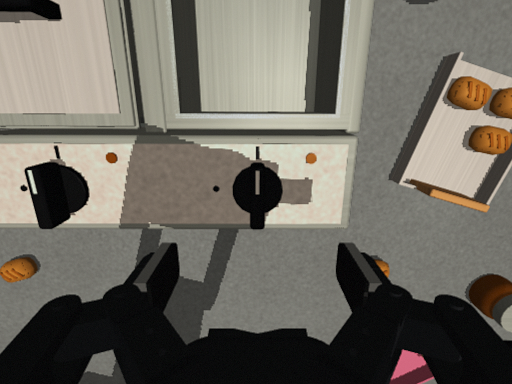

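```bash

python3 -m jog '[0.002,-0.001,0.05,0,0,0,0.002,-0.001,0.097,0,0,0,0.002,-0.001,0.097,0,0,0,0.002,-0.001,0.097,0,0,0]' 
python3 -m jog '[0,0,0,0,0,0,0,0,0,0,0,0,0,0,0,0,0,0,0,0,0,0,0,0,0,0,0,0,0,0,0,0,0,0,0,0]' -1 40
python3 -m jog '[0,0,0,0,0,-0.18,0,0,0,0,0,-0.36,0,0,0,0,0,-0.54,0,0,0,0,0,-0.72,0,0,0,0,0,-0.90,0,0,0,0,0,-1.08,0,0,0,0,0,-1.26,0,0,0,0,0,-1.44]'
python3 -m jog '[0,0,0,0,0,-0.12,0,0,0,0,0,-0.12]'
python3 -m jog '[0,0,0,0,0,0,0,0,0,0,0,0,0,0,-0.05,0,0,0,0,0,-0.12,0,0,0]' 1
python3 - <<'E'
from h import *
s=r.snapshot("wrist");p=cloud(s)
b=box(p,[460,-140,140],[560,-40,160]);print(len(b),rect(b),np.median(b[:,2]) if len(b) else 0)
s=r.snapshot("top");p=cloud(s);b=box(p,[460,-140,140],[560,-40,160]);print(len(b),rect(b))
b=box(p,[460,40,140],[560,140,160]);print(len(b),rect(b))
for n,lo,hi in [("board",[430,-420,44],[520,-280,62]),  ("tray",[430,-450,12],[660,-270,70])]: print(n,rect(box(p,lo,hi)))
rel([510,-89,253],75.3)
E
```

```text
time: 3.7
tool_pos: [510.7, -89.7, 136.3]
tcp_rot: [180.0, -0.1, 1.2]
ft_force: [0.5, 0.0, 0.5]
finger_gap: 85.3
grip_force: 0.0
time: 4.45
tool_pos: [510.3, -89.4, 134.8]
tcp_rot: [179.9, -0.0, 1.3]
ft_force: [-1.7, -5.0, 5.2]
finger_gap: 12.1
grip_force: 43.4
time: 5.45
tool_pos: [509.6, -88.9, 134.8]
tcp_rot: [-179.9, 0.0, 84.2]
ft_force: [-5.6, -3.6, 8.1]
finger_gap: 12.1
grip_force: 43.9
time: 5.7
tool_pos: [509.5, -88.8, 134.8]
tcp_rot: [-179.9, 0.0, 90.8]
ft_force: [-6.7, -2.0, 8.5]
finger_gap: 11.6
grip_force: 43.9
time: 6.2
tool_pos: [508.7, -88.1, 245.9]
tcp_rot: [-179.8, -0.1, 90.7]
ft_force: [1.0, -0.6, 0.3]
finger_gap: 82.8
grip_force: 0.0
829 (array([510.2, -88.5]), array([12.1, 55.2]), 1.0) 154.73125228072382
43 (array([508.4, -73.1]), array([24.7, 13.9]), 86.1)
87 (array([504.9,  97. ]), array([54.7, 12.1]), 1.4)
board (array([ 479.9, -338.9]), array([78.6, 12.7]), 74.3)
tray (array([ 554.2, -359.8]), array([131.9, 167.5]), 75.2)
at [513.7 -89.4 255.1] row [ 0.0005 -0.0038  0.0021] [0.013 0.001 0.269]
```

```bash

python3 -m jog '[-0.062,-0.008,0.01,0,0,0.09,-0.125,-0.016,0.02,0,0,0.18,-0.187,-0.024,0.03,0,0,0.275,-0.25,-0.0325,0.04,0,0,0.275,-0.25,-0.0325,0.04,0,0,0.275,-0.25,-0.0325,0.04,0,0,0.275,-0.25,-0.0325,0.04,0,0,0.275]' 0 60
python3 - <<'E'
from h import *
s=r.snapshot("wrist");p=cloud(s)
b=box(p,[430,-420,46],[520,-280,60]);print(len(b),rect(b),np.median(b[:,2]) if len(b) else 0)
c=np.r_[rect(b)[0],18]
rel(c,75.2);print(r.sense()["finger_gap"])
E
```

```text
time: 7.18
tool_pos: [481.1, -337.9, 207.0]
tcp_rot: [180.0, -0.0, 75.0]
ft_force: [0.5, 0.0, -0.8]
finger_gap: 42.3
grip_force: 0.0
613 (array([ 480.8, -340.5]), array([79. ,  9.3]), 75.3) 54.838905594624144
at [ 481.2 -337.8  207.2] row [-0.0027  0.0002  0.1892] [ 0.001 -0.    -0.003]
42.661530407707716
```

```bash

python3 -m jog '[-0.002,0,0.06,0,0,0,-0.002,0,0.12,0,0,0,-0.002,0,0.17,0,0,0,-0.002,0,0.187,0,0,0,-0.002,0,0.187,0,0,0]' 
python3 -m jog '[0,0,0,0,0,0,0,0,0,0,0,0,0,0,0,0,0,0,0,0,0,0,0,0,0,0,0,0,0,0]' -1 90
python3 -m jog '[0,0,-0.01,0,0,0,0,0,-0.03,0,0,0,0,0,-0.06,0,0,0,0,0,-0.1,0,0,0,0,0,-0.14,0,0,0,0,0,-0.18,0,0,0,0,0,-0.21,0,0,0,0,0,-0.22,0,0,0]'
python3 -m jog '[0,0,0,0,0,0]'
python3 - <<'E'
from h import *
rel([454,-87,240],91.2)
s=r.snapshot("wrist");save(s,"w2")
E
```

```text
time: 7.85
tool_pos: [480.1, -340.2, 19.8]
tcp_rot: [-179.9, -0.0, 75.0]
ft_force: [-0.3, -0.5, 0.8]
finger_gap: 43.0
grip_force: 0.0
time: 8.48
tool_pos: [481.8, -342.4, 22.8]
tcp_rot: [179.8, 0.1, 74.9]
ft_force: [-0.9, 1.3, 7.2]
finger_gap: 8.2
grip_force: 89.1
time: 9.48
tool_pos: [480.9, -341.8, 243.8]
tcp_rot: [179.7, 0.1, 74.9]
ft_force: [1.3, -0.6, -2.0]
finger_gap: 8.8
grip_force: 87.9
time: 9.6
tool_pos: [480.2, -341.2, 240.6]
tcp_rot: [179.9, 0.0, 74.9]
ft_force: [-0.2, -0.2, -3.0]
finger_gap: 8.9
grip_force: 87.9
at [ 480.2 -341.2  240.6] row [ 0.2386 -0.0914  0.0003] [ 0.001  0.001 -0.284]
```

View pics/w2.png

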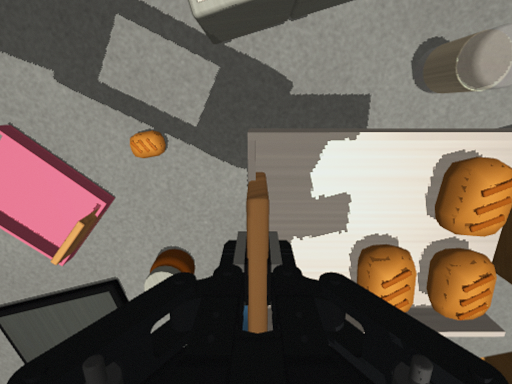

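The tray is held at (258,250) and all 3 rolls are on it. Next is the carry to the pan.

```bash

python3 -m jog '[0.014,-0.005,0,0,0,-0.02,0.042,-0.016,0,0,0,-0.06,0.08,-0.031,0,0,0,-0.11,0.122,-0.047,0,0,0,-0.16,0.164,-0.063,0,0,0,-0.21,0.201,-0.077,0,0,0,-0.25,0.227,-0.087,0,0,0,-0.275,0.2386,-0.0914,0,0,0,-0.284]'
python3 -m jog '[0,0,0,0,0,0,0,0,0,0,0,0]'
python3 - <<'E'
from h import *
rel([454,-87,204],91.2)
s=r.snapshot("wrist");p=cloud(s)
for n in("top",):
    s=r.snapshot(n);p=cloud(s);b=box(p,[420,-200,215],[640,0,330]);print(rect(b[b[:,0]>540]))
    b=box(p,[540,-200,122],[760,-8,130]);print(rect(b))
E
```

```text
time: 10.65
tool_pos: [452.8, -84.8, 238.6]
tcp_rot: [-179.9, -0.1, 91.4]
ft_force: [0.3, -0.6, -2.8]
finger_gap: 8.9
grip_force: 87.9
time: 10.9
tool_pos: [453.7, -87.5, 239.5]
tcp_rot: [-180.0, 0.0, 91.2]
ft_force: [0.1, -0.6, -3.7]
finger_gap: 9.0
grip_force: 87.9
at [453.7 -87.5 239.5] row [0.0005 0.0003 0.0355] [-0.     0.    -0.001]
(array([577.4, -27.3]), array([71.2, 18.1]), 0.3)
(array([647.6, -92. ]), array([205.3, 169.4]), 1.1)
```

```bash

python3 -m jog '[0,0,0.012,0.087,0,0,0,0,0.024,0.175,0,0,0,0,0.036,0.244,0,0,0,0,0.036,0.244,0,0,0,0.003,0.028,0.297,0,0,0,0.006,0.02,0.349,0,0,0,0.01,0.0125,0.401,0,0,0,0.014,0.0055,0.454,0,0]'
python3 -m jog '[0,0,0,0,0,0,0,0,0,0,0,0,0,0,0,0,0,0,0,0,0,0,0,0,0,0.0015,-0.008,0.052,0,0,0,0.003,-0.0165,0.105,0,0,0,0.003,-0.0165,0.105,0,0,0,0.003,-0.0165,0.105,0,0]'
python3 - <<'E'
from h import *
s=r.snapshot("top");p=cloud(s);save(s,"t2",(230,60,400,230),3.5)
for d in r.outline_of(s,"roll1")[:6]:
    q=p[d["region"]];print(round(d["score"],2),np.round(d["bbox"]),np.round(np.nanmedian(q,0)))
E
```

```text
time: 12.0
tool_pos: [468.4, -87.2, 235.6]
tcp_rot: [-154.1, 0.0, 91.2]
ft_force: [-0.0, -0.5, -2.2]
finger_gap: 8.7
grip_force: 88.4
time: 13.0
tool_pos: [477.6, -86.3, 247.5]
tcp_rot: [-148.0, -0.0, 91.2]
ft_force: [-0.1, 0.0, -2.2]
finger_gap: 8.7
grip_force: 88.5
```

View pics/t2.png

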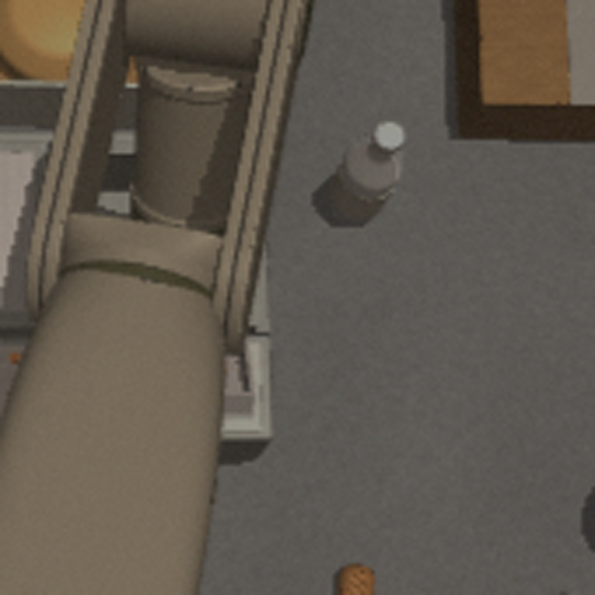

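The arm hides the tray here. I'll tilt further to be safe, then check with the wrist camera.

```bash

python3 -m jog '[0,0.003,-0.011,0.07,0,0,0,0.006,-0.022,0.14,0,0,0,0.006,-0.022,0.14,0,0,0,0.006,-0.022,0.14,0,0,0,0.006,-0.022,0.14,0,0]'
python3 - <<'E'
from h import *
s=r.snapshot("wrist");save(s,"w3")
E
```

```text
time: 13.72
tool_pos: [494.2, -86.1, 263.8]
tcp_rot: [-140.1, 0.0, 91.2]
ft_force: [-1.1, 1.2, -1.3]
finger_gap: 8.7
grip_force: 88.5
```

View pics/w3.png

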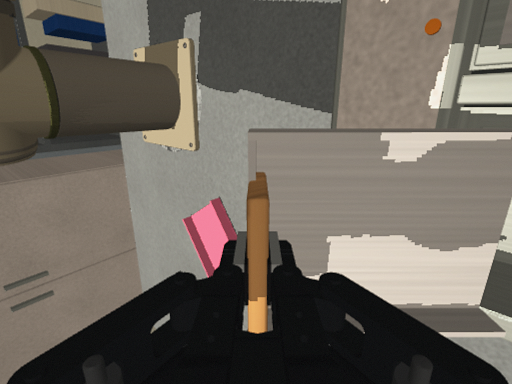

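The tray is empty. I'll level it and carry it back.

```bash

python3 -m jog '[0,-0.003,0.005,-0.14,0,0,0,-0.006,0.010,-0.28,0,0,0,-0.01,0.016,-0.42,0,0,0,-0.013,0.021,-0.56,0,0,0,-0.0166,0.027,-0.698,0,0,0,-0.0166,0.027,-0.698,0,0]'
python3 -c "
from h import *
rel([481,-341,240],75)"
```

```text
time: 14.52
tool_pos: [461.9, -86.4, 253.5]
tcp_rot: [179.9, 0.0, 91.1]
ft_force: [-0.1, 0.0, -1.3]
finger_gap: 8.9
grip_force: 88.6
at [461.9 -86.4 253.5] row [-0.2549  0.0141  0.0136] [0.001 0.    0.282]
```

```bash

python3 -m jog '[-0.05,0.003,0,0,0,0.05,-0.11,0.006,0,0,0,0.12,-0.17,0.009,0,0,0,0.2,-0.22,0.012,0.013,0,0,0.25,-0.2549,0.0141,0.0136,0,0,0.282,-0.2549,0.0141,0.0136,0,0,0.282]'
python3 -m jog '[0,0,0,0,0,0,0,0,0.05,0,0,0,0,0,0.11,0,0,0,0,0,0.17,0,0,0,0,0,0.2,0,0,0,0,0,0.207,0,0,0,0,0,0.207,0,0,0]'
python3 -c "
from h import *
rel([481,-341,22],75); print(r.sense()['ft_force'])"
```

```text
time: 15.28
tool_pos: [483.6, -343.7, 238.7]
tcp_rot: [-179.8, 0.0, 74.9]
ft_force: [-0.1, 2.1, -2.8]
finger_gap: 9.2
grip_force: 88.5
time: 16.15
tool_pos: [484.5, -341.0, 33.8]
tcp_rot: [-180.0, 0.0, 75.1]
ft_force: [-0.8, -0.4, -0.8]
finger_gap: 8.9
grip_force: 88.5
at [ 484.5 -341.    33.8] row [-0.0009 -0.0034  0.0118] [-0.     0.001  0.002]
[-0.75213139 -0.36352854 -0.83557286]
```

```bash

python3 -m jog '[0,0,0.004,0,0,0,0,0,0.009,0,0,0,0,0,0.012,0,0,0,0,0,0.012,0,0,0]'
python3 -m jog '[0,0,0,0,0,0,0,0,0,0,0,0,0,0,0,0,0,0]' 0
python3 -m jog '[0,0,-0.05,0,0,0,0,0,-0.11,0,0,0,0,0,-0.17,0,0,0,0,0,-0.21,0,0,0,0,0,-0.21,0,0,0]' 
python3 - <<'E'
from h import *
s=r.snapshot("top");p=cloud(s)
b=box(p,[430,-450,12],[660,-270,70]);print("tray",rect(b)); b=box(p,[430,-450,-10],[660,-270,8]);print(np.percentile(b[:,2],[5,50,95]))
for d in r.outline_of(s,"roll1")[:8]+r.outline_of(s,"stray1")[:8]:
    q=p[d["region"]];print(round(d["score"],2),np.round(d["bbox"]),np.round(np.nanmedian(q,0)))
s=r.snapshot("wrist");p=cloud(s)
for d in r.outline_of(s,"stray1")[:4]:
    q=p[d["region"]];q=q[q[:,2]>12];print("stray",round(d["score"],2),rect(q),np.round(np.nanmax(q,0)))
rel([347,-272,200],75)
E
```

```text
time: 16.65
tool_pos: [484.4, -341.9, 22.8]
tcp_rot: [179.9, 0.1, 75.0]
ft_force: [-4.6, 3.2, 11.7]
finger_gap: 8.6
grip_force: 90.6
time: 17.02
tool_pos: [483.6, -341.2, 20.6]
tcp_rot: [-179.9, 0.0, 75.0]
ft_force: [0.3, 0.2, 0.8]
finger_gap: 42.5
grip_force: 0.0
time: 17.65
tool_pos: [485.7, -342.8, 235.8]
tcp_rot: [179.6, 0.2, 75.0]
ft_force: [0.5, -0.2, -0.3]
finger_gap: 42.7
grip_force: 0.0
tray (array([ 558.4, -359.4]), array([131.6, 163.5]), 75.4)
[-5.0308987   1.26744767  6.66398497]
0.64 [274. 114. 287. 117.] [ 710. -105.   58.]
0.41 [275. 130. 291. 139.] [ 647. -111.   59.]
0.69 [131. 204. 145. 217.] [395. 363.  27.]
0.64 [274. 114. 288. 116.] [ 710. -105.   61.]
at [ 483.  -340.5  228.3] row [ 0.031  -0.1489  0.029 ] [-0.004 -0.001  0.001]
```

```bash

python3 -m jog '[0.008,-0.037,0.007,0,0,0.18,0.016,-0.075,0.014,0,0,0.36,0.024,-0.11,0.021,0,0,0.54,0.031,-0.149,0.029,0,0,0.72,0.031,-0.149,0.029,0,0,0.9,0.031,-0.149,0.029,0,0,1.08,0.031,-0.149,0.029,0,0,1.26,0.031,-0.149,0.029,0,0,1.31]' 1
python3 -m jog '[0,0,0,0,0,0]'
cat >> h.py <<'E'
def strays(s=None):
    s=s or r.snapshot("wrist");p=cloud(s)
    for d in r.outline_of(s,"stray1")[:5]:
        q=p[d["region"]];q=q[(q[:,2]>8)&(q[:,2]<40)]
        if len(q)>5: print("stray",round(d["score"],2),rect(q),np.round(np.nanpercentile(q[:,2],95)))
    return p
E
python3 - <<'E'
from h import *
strays();rel([347,-272,15],0)
E
```

```text
time: 18.9
tool_pos: [347.2, -272.1, 200.2]
tcp_rot: [-179.9, 0.2, -0.2]
ft_force: [0.1, -0.5, -0.3]
finger_gap: 85.7
grip_force: 0.0
time: 19.02
tool_pos: [347.3, -272.2, 200.4]
tcp_rot: [-179.9, 0.2, 0.0]
ft_force: [0.4, -1.4, -0.6]
finger_gap: 85.7
grip_force: 0.0
stray 0.76 (array([ 347.8, -276. ]), array([33.3, 43.8]), 88.5) 28.0
at [ 347.5 -272.4  200.9] row [-1.000e-04 -2.000e-04  1.859e-01] [-0.001  0.002  0.001]
```

```bash

python3 -m jog '[0.001,0.003,0.06,0,0,0,0.001,0.003,0.12,0,0,0,0.001,0.003,0.17,0,0,0,0.001,0.003,0.194,0,0,0,0.001,0.003,0.195,0,0,0,0.001,0.003,0.195,0,0,0]' 
python3 -m jog '[0,0,0,0,0,0,0,0,0,0,0,0,0,0,0,0,0,0,0,0,0,0,0,0,0,0,0,0,0,0]' -1 30
python3 -m jog '[0,0,-0.05,0,0,0,0,0,-0.11,0,0,0,0,0,-0.17,0,0,0,0,0,-0.22,0,0,0,0,0,-0.22,0,0,0]'
python3 -c "
from h import *
rel([625,-86,225],1.2)"
```

```text
time: 19.88
tool_pos: [349.2, -276.3, 7.8]
tcp_rot: [180.0, 0.0, 0.0]
ft_force: [-0.0, 0.1, 0.4]
finger_gap: 85.6
grip_force: 0.0
time: 20.5
tool_pos: [349.1, -276.3, 7.5]
tcp_rot: [180.0, 0.0, -0.0]
ft_force: [-0.6, 0.5, 6.4]
finger_gap: 33.2
grip_force: 30.6
time: 21.12
tool_pos: [350.8, -277.7, 231.9]
tcp_rot: [179.6, -0.3, -0.0]
ft_force: [0.2, -0.9, -0.8]
finger_gap: 33.1
grip_force: 30.1
at [ 350.8 -277.7  231.9] row [ 0.2742 -0.1917  0.0072] [ 0.006 -0.005 -0.021]
```

```bash

python3 -m jog '[0.045,-0.031,0,0,0,0,0.09,-0.063,0,0,0,0,0.14,-0.098,0,0,0,0,0.185,-0.13,0,0,0,0,0.23,-0.161,0,0,0,0,0.274,-0.1917,0,0,0,-0.021,0.274,-0.1917,0,0,0,-0.021,0.274,-0.1917,0,0,0,-0.021]'
python3 - <<'E'
from h import *
rel([625,-86,225],1.2)
s=r.snapshot("wrist");save(s,"w4")
E
```

```text
time: 22.12
tool_pos: [622.0, -84.1, 224.7]
tcp_rot: [-180.0, 0.2, 1.2]
ft_force: [0.8, 0.7, -0.9]
finger_gap: 33.4
grip_force: 30.1
at [622.  -84.1 224.7] row [ 0.0029  0.002  -0.0003] [-0.     0.004  0.   ]
```

View pics/w4.png

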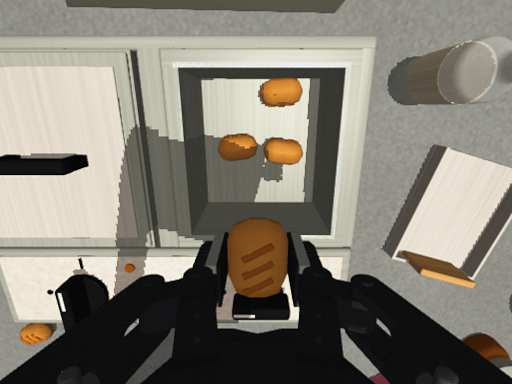

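All three tray rolls lie in the pan at (280,92), (237,147) and (283,151), and the switch nose at (245,315) is left, so it is off. I'll lower the held roll into the free near part.

```bash

python3 -m jog '[-0.013,0.002,0,0,0,0,-0.013,0.002,0.05,0,0,0,-0.013,0.002,0.1,0,0,0,-0.013,0.002,0.145,0,0,0,-0.013,0.002,0.155,0,0,0,-0.013,0.002,0.155,0,0,0]' 
python3 -m jog '[0,0,0,0,0,0,0,0,0,0,0,0,0,0,0,0,0,0]' 0.3
python3 -m jog '[0,0,-0.05,0,0,0,0,0,-0.11,0,0,0,0,0,-0.16,0,0,0,0,0,-0.18,0,0,0,0,0,-0.18,0,0,0]' 
python3 - <<'E'
from h import *
strays(r.snapshot("top"))
s=r.snapshot("wrist");p=cloud(s)
for d in r.outline_of(s,"roll1")[:8]:
    q=p[d["region"]];print(round(d["score"],2),np.round(d["bbox"]),np.round(np.nanmedian(q,0)))
rel([341,271,200],15.6)
E
```

```text
time: 22.92
tool_pos: [609.2, -87.1, 72.0]
tcp_rot: [-180.0, 0.1, 1.1]
ft_force: [0.2, -0.1, 0.2]
finger_gap: 33.5
grip_force: 30.2
time: 23.3
tool_pos: [610.5, -86.5, 72.7]
tcp_rot: [180.0, -0.0, 1.2]
ft_force: [0.8, 0.2, 0.6]
finger_gap: 55.3
grip_force: 0.0
time: 23.92
tool_pos: [610.9, -86.6, 253.3]
tcp_rot: [180.0, -0.1, 1.2]
ft_force: [0.1, 0.7, -0.7]
finger_gap: 55.4
grip_force: 0.0
0.68 [258.  68. 298.  92.] [ 715. -107.   60.]
0.67 [233. 249. 285. 291.] [517. -90. 142.]
0.59 [221. 119. 257. 146.] [656. -61.  60.]
at [608.8 -86.1 248.5] row [-0.26   -0.3626  0.0503] [-0.002  0.005 -0.251]
```

```bash

python3 -m jog '[-0.03,-0.042,0,0,0,-0.18,-0.065,-0.09,0,0,0,-0.36,-0.1,-0.14,0,0,0,-0.54,-0.135,-0.188,0,0,0,-0.72,-0.17,-0.237,0,0,0,-0.9,-0.2,-0.279,0.02,0,0,-1.08,-0.23,-0.32,0.03,0,0,-1.26,-0.26,-0.3626,0.04,0,0,-1.44]' 1
python3 -m jog '[0,0,0,0,0,-0.18,0,0,0,0,0,-0.36,0,0,0,0,0,-0.38,0,0,0,0,0,-0.38]' 
python3 - <<'E'
from h import *
strays();strays(r.snapshot("top"));rel([341,271,5],105.6)
E
```

```text
time: 25.12
tool_pos: [340.4, 271.3, 209.6]
tcp_rot: [-179.8, 0.1, 84.0]
ft_force: [1.4, 1.2, 0.7]
finger_gap: 85.7
grip_force: 0.0
time: 25.62
tool_pos: [342.1, 270.4, 210.9]
tcp_rot: [-179.9, 0.0, 105.3]
ft_force: [-0.2, 0.7, 0.1]
finger_gap: 85.5
grip_force: 0.0
stray 0.82 (array([340.8, 270.5]), array([33. , 45.7]), 16.1) 28.0
at [342.5 270.5 211.7] row [ 0.0008 -0.0011  0.2067] [-0.001 -0.    -0.004]
```

```bash

python3 -m jog '[0.001,-0.001,0.06,0,0,0,0.001,-0.001,0.12,0,0,0,0.001,-0.001,0.18,0,0,0,0.001,-0.001,0.202,0,0,0,0.001,-0.001,0.205,0,0,0,0.001,-0.001,0.205,0,0,0]' 
python3 -m jog '[0,0,0,0,0,0,0,0,0,0,0,0,0,0,0,0,0,0,0,0,0,0,0,0,0,0,0,0,0,0]' -1 30
python3 -m jog '[0,0,-0.05,0,0,0,0,0,-0.11,0,0,0,0,0,-0.17,0,0,0,0,0,-0.22,0,0,0,0,0,-0.22,0,0,0]'
python3 -c "
from h import *
rel([612,-86,230],91.2)"
```

```text
time: 26.58
tool_pos: [341.9, 271.8, 7.8]
tcp_rot: [180.0, -0.0, 105.4]
ft_force: [0.6, 0.2, 1.0]
finger_gap: 85.5
grip_force: 0.0
time: 27.2
tool_pos: [341.6, 271.8, 7.6]
tcp_rot: [180.0, -0.0, 105.5]
ft_force: [-0.9, -0.8, 6.4]
finger_gap: 33.5
grip_force: 30.9
time: 27.82
tool_pos: [343.5, 272.8, 231.9]
tcp_rot: [179.6, -0.2, 105.5]
ft_force: [-0.4, -0.4, -0.9]
finger_gap: 33.7
grip_force: 30.2
at [343.5 272.8 231.9] row [-0.4175  0.163   0.002 ] [ 0.007 -0.004  0.249]
```

```bash

python3 -m jog '[-0.052,0.025,0,0,0,0.03,-0.104,0.05,0,0,0,0.06,-0.156,0.075,0,0,0,0.09,-0.208,0.1,0,0,0,0.12,-0.26,0.125,0,0,0,0.15,-0.312,0.15,0,0,0,0.18,-0.364,0.175,0,0,0,0.22,-0.406,0.2,0,0,0,0.249]'
python3 -m jog '[0,0,0,0,0,0,0,0,0,0,0,0]' 
python3 - <<'E'
from h import *
s=r.snapshot("wrist");p=cloud(s)
for d in r.outline_of(s,"roll1")[:8]:
    q=p[d["region"]];print(round(d["score"],2),np.round(d["bbox"]),np.round(np.nanmedian(q,0)))
rel([640,-86,95],91.2)
E
```

```text
time: 28.82
tool_pos: [642.6, -68.5, 224.4]
tcp_rot: [-179.8, -0.0, 91.1]
ft_force: [0.3, -0.2, -0.1]
finger_gap: 33.1
grip_force: 30.2
time: 29.08
tool_pos: [641.4, -66.3, 224.6]
tcp_rot: [-179.8, -0.1, 91.2]
ft_force: [0.0, 0.1, -0.4]
finger_gap: 33.2
grip_force: 30.2
0.94 [256. 149. 284. 188.] [654. -57.  60.]
0.88 [253. 191. 280. 219.] [ 651. -101.   59.]
0.68 [302. 192. 328. 222.] [ 712. -102.   60.]
at [641.6 -65.5 226.1] row [-0.0205 -0.0018  0.1311] [-0.002 -0.     0.001]
```

```bash

python3 -m jog '[-0.015,-0.002,0.04,0,0,0,-0.015,-0.002,0.1,0,0,0,-0.015,-0.002,0.125,0,0,0,-0.015,-0.002,0.125,0,0,0]' 
python3 -m jog '[0,0,0,0,0,0,0,0,0,0,0,0,0,0,0,0,0,0]' 0.2
python3 -m jog '[0,0,-0.05,0,0,0,0,0,-0.11,0,0,0,0,0,-0.15,0,0,0,0,0,-0.15,0,0,0]' 
python3 - <<'E'
from h import *
s=r.snapshot("wrist");save(s,"w5")
strays(r.snapshot("top"))
rel([395,363,220],162)
E
```

```text
time: 29.68
tool_pos: [638.0, -80.1, 99.0]
tcp_rot: [-179.7, -0.1, 91.3]
ft_force: [0.4, 1.6, -0.2]
finger_gap: 33.3
grip_force: 30.2
time: 30.05
tool_pos: [641.6, -81.7, 103.4]
tcp_rot: [179.9, 0.0, 91.2]
ft_force: [-0.1, 0.3, -0.3]
finger_gap: 51.1
grip_force: 0.0
time: 30.55
tool_pos: [643.2, -82.2, 258.1]
tcp_rot: [179.5, 0.1, 91.2]
ft_force: [-0.3, -0.2, 0.0]
finger_gap: 51.3
grip_force: 0.0
stray 0.54 (array([395.4, 362.7]), array([38.4, 33.3]), 8.3) 31.0
at [640.3 -81.5 250.7] row [ 0.4496 -0.2358  0.0313] [-2.000e-03 -1.000e-03 -1.236e+00]
```

View pics/w5.png

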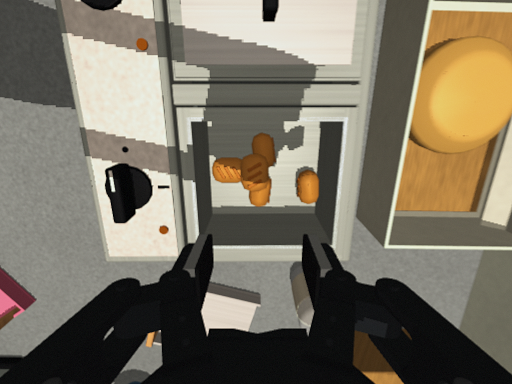

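Five rolls are in the pan, around (255,175). Now the last stray.

```bash

python3 -m jog '[0.053,-0.028,0,0,0,-0.15,0.106,-0.056,0,0,0,-0.3,0.16,-0.084,0,0,0,-0.45,0.215,-0.113,0,0,0,-0.6,0.27,-0.142,0,0,0,-0.76,0.325,-0.17,0,0,0,-0.92,0.38,-0.199,0.02,0,0,-1.08,0.435,-0.228,0.03,0,0,-1.236]' 1
python3 -m jog '[0.001,-0.011,0.015,0,0,0,0.001,-0.011,0.015,0,0,0]' 
python3 - <<'E'
from h import *
strays();rel([395,363,6],162)
E
```

```text
time: 31.7
tool_pos: [402.8, 346.4, 219.5]
tcp_rot: [-179.8, -0.2, 162.3]
ft_force: [-0.0, 0.1, 0.2]
finger_gap: 85.5
grip_force: 0.0
time: 31.95
tool_pos: [398.5, 334.8, 204.2]
tcp_rot: [-179.7, -0.2, 162.1]
ft_force: [0.7, -0.5, -0.8]
finger_gap: 85.3
grip_force: 0.0
stray 0.7 (array([395.9, 363.2]), array([31.8, 44.3]), 72.8) 28.0
at [400.6 335.  206.6] row [0.0136 0.0252 0.2006] [-0.002 -0.002 -0.001]
```

```bash

python3 -m jog '[0.013,0.0257,0.03,0,0,0,0.013,0.0257,0.09,0,0,0,0.013,0.0257,0.15,0,0,0,0.013,0.0257,0.19,0,0,0,0.013,0.0257,0.199,0,0,0,0.013,0.0257,0.199,0,0,0]' 
python3 -m jog '[0,0,0,0,0,0,0,0,0,0,0,0,0,0,0,0,0,0,0,0,0,0,0,0,0,0,0,0,0,0]' -1 30
python3 -m jog '[0,0,-0.05,0,0,0,0,0,-0.11,0,0,0,0,0,-0.17,0,0,0,0,0,-0.22,0,0,0,0,0,-0.22,0,0,0]'
python3 -c "
from h import *
rel([640,-88,225],91.2)"
```

```text
time: 32.8
tool_pos: [397.1, 364.0, 9.2]
tcp_rot: [180.0, -0.0, 162.0]
ft_force: [0.1, -0.5, 0.9]
finger_gap: 85.7
grip_force: 0.0
time: 33.42
tool_pos: [396.9, 364.7, 9.6]
tcp_rot: [179.9, 0.0, 162.0]
ft_force: [-1.5, -1.4, 6.2]
finger_gap: 33.4
grip_force: 30.6
time: 34.05
tool_pos: [398.6, 365.9, 234.3]
tcp_rot: [179.5, 0.3, 162.0]
ft_force: [0.4, 0.6, -0.2]
finger_gap: 33.3
grip_force: 30.1
at [398.6 365.9 234.3] row [-0.3696 -0.3573  0.0083] [ 1.000e-02 -1.000e-03  1.236e+00]
```

```bash

python3 -m jog '[-0.046,-0.037,0,0,0,0.15,-0.093,-0.075,0,0,0,0.3,-0.14,-0.113,0,0,0,0.45,-0.187,-0.15,0,0,0,0.6,-0.234,-0.188,0,0,0,0.76,-0.28,-0.225,0,0,0,0.92,-0.326,-0.262,0,0,0,1.08,-0.37,-0.298,0,0,0,1.236]'
python3 -c "
from h import *
rel([678,-62,225],91.2)"
```

```text
time: 35.05
tool_pos: [656.4, -35.3, 226.2]
tcp_rot: [-179.8, -0.0, 90.9]
ft_force: [0.7, 0.4, 0.4]
finger_gap: 33.5
grip_force: 30.2
at [656.4 -35.3 226.2] row [-0.027   0.0212  0.0012] [-0.003 -0.    -0.005]
```

```bash

python3 -m jog '[-0.026,0.021,0,0,0,0,-0.026,0.021,0,0,0,0,-0.026,0.021,0.06,0,0,0,-0.026,0.021,0.11,0,0,0,-0.026,0.021,0.134,0,0,0,-0.026,0.021,0.134,0,0,0]' 
python3 -m jog '[0,0,0,0,0,0,0,0,0,0,0,0,0,0,0,0,0,0]' 0.15
python3 -m jog '[0,0,-0.05,0,0,0,0,0,-0.11,0,0,0,0,0,-0.15,0,0,0,0,0,-0.15,0,0,0]' 
python3 - <<'E'
from h import *
s=r.snapshot("wrist");save(s,"w6",(150,80,400,280),3);p=cloud(s)
b=box(p,[585,-150,35],[725,-22,125]);print("pan contents max z",np.percentile(b[:,2],[50,99,100]))
for d in r.outline_of(s,"roll1")[:8]:
    q=p[d["region"]];print(round(d["score"],2),np.round(d["bbox"]),np.round(np.nanmedian(q,0)))
s=r.snapshot("top");p=cloud(s)
print("handle",rect(box(p,[480,300,30],[660,460,45])))
rel([572,372,230],80)
E
```

```text
time: 35.8
tool_pos: [676.7, -57.4, 92.6]
tcp_rot: [-179.9, -0.0, 91.3]
ft_force: [0.6, 0.3, 0.5]
finger_gap: 33.5
grip_force: 39.0
time: 36.17
tool_pos: [677.5, -59.0, 94.0]
tcp_rot: [-179.9, -0.0, 91.2]
ft_force: [0.1, 0.2, -0.9]
finger_gap: 49.0
grip_force: 0.0
time: 36.67
tool_pos: [680.2, -59.6, 250.2]
tcp_rot: [179.5, 0.1, 91.2]
ft_force: [0.5, 0.3, -0.4]
finger_gap: 49.3
grip_force: 0.0
pan contents max z [60.17898978 91.98556708 93.49260988]
0.86 [269. 190. 293. 219.] [ 714. -102.   60.]
0.79 [224. 152. 247. 186.] [656. -53.  60.]
0.72 [222. 191. 246. 227.] [ 656. -116.   60.]
0.72 [ 62. 186. 119. 250.] [517. -86. 142.]
handle (array([572. , 371.3]), array([70.4, 13.7]), 80.0)
at [677.3 -59.1 242.8] row [ 0.4332 -0.0962  0.0131] [-0.003 -0.     0.195]
```

View pics/w6.png

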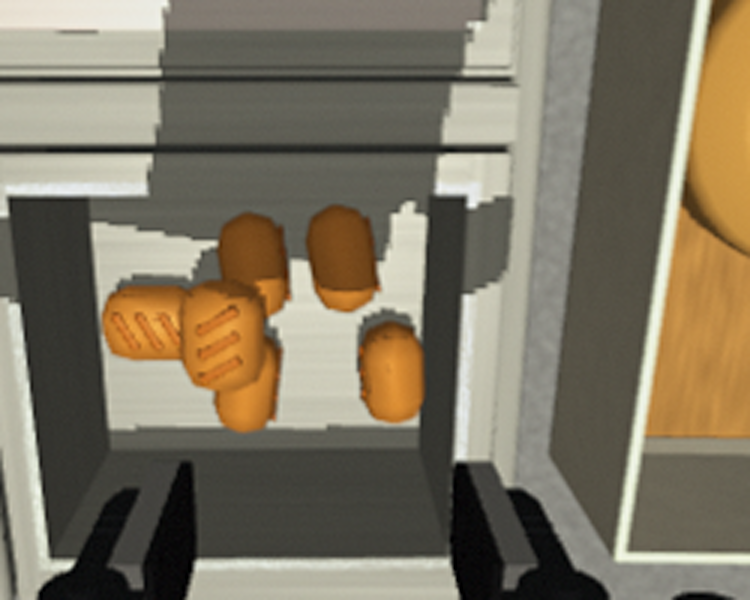

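All six rolls are in the pan, below the rim. Next, the lid.

```bash

python3 -m jog '[0.054,-0.012,0,0,0,0.02,0.109,-0.024,0,0,0,0.05,0.165,-0.036,0,0,0,0.08,0.22,-0.049,0,0,0,0.11,0.275,-0.061,0,0,0,0.14,0.33,-0.073,0,0,0,0.16,0.385,-0.085,0.01,0,0,0.18,0.4332,-0.0962,0.013,0,0,0.195]' 0
python3 -m jog '[0,0,0,0,0,0,0,0,0,0,0,0]' 
python3 - <<'E'
from h import *
s=r.snapshot("wrist");p=cloud(s)
b=box(p,[480,300,31],[660,460,45]);print("handle",rect(b),np.median(b[:,2]))
b=box(p,[450,260,2.5],[690,480,7]);print("plate",rect(b),len(b))
rel([572,371.5,18],80)
E
```

```text
time: 37.83
tool_pos: [570.4, 373.2, 227.6]
tcp_rot: [-179.7, 0.2, 80.0]
ft_force: [0.9, 0.5, -0.2]
finger_gap: 42.9
grip_force: 0.0
time: 38.08
tool_pos: [571.9, 371.2, 229.2]
tcp_rot: [-179.8, 0.1, 80.1]
ft_force: [-0.4, -1.3, 0.3]
finger_gap: 42.5
grip_force: 0.0
handle (array([573.7, 371.6]), array([69.4, 11.3]), 79.9) 36.53085243084608
plate (array([573.4, 371.4]), array([157.4, 171.2]), 79.8) 12523
at [572.4 370.7 229.8] row [ 1.200e-03 -1.000e-04  2.118e-01] [-0.002  0.002 -0.   ]
```

```bash

python3 -m jog '[0.001,0.001,0.06,0,0,0,0.001,0.001,0.12,0,0,0,0.001,0.001,0.18,0,0,0,0.001,0.001,0.208,0,0,0,0.001,0.001,0.214,0,0,0,0.001,0.001,0.214,0,0,0]' 
python3 -m jog '[0,0,0,0,0,0,0,0,0,0,0,0,0,0,0,0,0,0,0,0,0,0,0,0]' -1 80
python3 -m jog '[0,0,-0.03,0,0,0,0,0,-0.08,0,0,0,0,0,-0.14,0,0,0,0,0,-0.2,0,0,0,0,0,-0.23,0,0,0,0,0,-0.23,0,0,0]'
python3 - <<'E'
from h import *
rel([655,-86,245],91.2)
E
```

```text
time: 38.88
tool_pos: [574.5, 372.1, 18.1]
tcp_rot: [-180.0, -0.0, 80.0]
ft_force: [-0.4, 0.0, 0.6]
finger_gap: 42.7
grip_force: 0.0
time: 39.38
tool_pos: [575.0, 373.5, 19.8]
tcp_rot: [179.9, -0.1, 80.0]
ft_force: [-0.5, -1.2, 6.7]
finger_gap: 9.9
grip_force: 80.4
time: 40.12
tool_pos: [575.2, 373.7, 251.6]
tcp_rot: [179.7, -0.3, 80.0]
ft_force: [1.2, -0.0, -3.1]
finger_gap: 10.2
grip_force: 79.2
at [575.2 373.7 251.6] row [-0.439   0.158   0.0054] [ 0.005 -0.004 -0.195]
```

```bash

python3 -m jog '[-0.03,0.011,0,0,0,-0.01,-0.085,0.031,0,0,0,-0.03,-0.142,0.051,0,0,0,-0.2,-0.2,0.072,0,0,0,-0.195,-0.258,0.093,0,0,0,-0.195,-0.316,0.114,0,0,0,-0.195,-0.37,0.133,0,0,0,-0.195,-0.415,0.149,0,0,0,-0.195]'
python3 -m jog '[-0.024,0.0,0,0,0,0,-0.024,0.0,0,0,0,0,-0.024,0,0,0,0,0]' 
python3 - <<'E'
from h import *
s=r.snapshot("wrist");p=cloud(s)
b=box(p,[540,-200,200],[760,20,260]);print("lid plate",rect(b),np.median(b[:,2]))
b=box(p,[525,-200,122],[760,-5,130]);print("flange",rect(b))
rel([655,-86,144],91.2);print(r.sense()["ft_force"])
E
```

```text
time: 41.12
tool_pos: [647.3, -64.0, 243.6]
tcp_rot: [-179.7, -0.0, 91.1]
ft_force: [0.2, 0.4, -2.1]
finger_gap: 10.2
grip_force: 79.1
time: 41.5
tool_pos: [648.6, -84.5, 245.8]
tcp_rot: [-179.8, -0.1, 91.2]
ft_force: [0.3, 0.4, -2.3]
finger_gap: 10.0
grip_force: 79.1
lid plate (array([649.4, -86.3]), array([172.4, 156.1]), 1.3) 230.0606908792863
flange (array([653.5,  -7.3]), array([175.9,   3.5]), 1.3)
at [648.8 -84.2 246.2] row [-0.002   0.0064  0.1022] [-0.002 -0.001  0.002]
[-0.70033273 -0.01776713 -2.52651381]
```

```bash

python3 -m jog '[0,0.0055,0.02,0,0,0,0,0.0055,0.06,0,0,0,0,0.0055,0.085,0,0,0,0,0.0055,0.094,0,0,0,0,0.0055,0.098,0,0,0,0,0.0055,0.101,0,0,0,0,0.0055,0.101,0,0,0]' 
python3 -c "
from h import *
rel([655,-86,144],91.2);print(r.sense()['ft_force'])"
```

```text
time: 42.42
tool_pos: [655.1, -85.7, 147.0]
tcp_rot: [180.0, 0.0, 91.2]
ft_force: [-0.2, 0.1, -2.9]
finger_gap: 10.2
grip_force: 79.0
at [655.1 -85.7 147. ] row [-0.0003 -0.0001  0.003 ] [0.001 0.    0.   ]
[-0.24345406  0.12070727 -2.85604012]
```

```bash

python3 -m jog '[0,0,0.001,0,0,0,0,0,0.0025,0,0,0,0,0,0.0025,0,0,0]' 
python3 -m jog '[0,0,0,0,0,0,0,0,0,0,0,0,0,0,0,0,0,0]' 0
python3 -m jog '[0,0,-0.03,0,0,0,0,0,-0.08,0,0,0,0,0,-0.11,0,0,0,0,0,-0.11,0,0,0]' 
python3 - <<'E'
from h import *
s=r.snapshot("wrist");p=cloud(s)
b=box(p,[540,-190,127.5],[760,15,134]);print("lid plate",rect(b),np.median(b[:,2]))
b=box(p,[560,-190,155],[760,15,170]);print("handle",rect(b),np.median(b[:,2]))
b=box(p,[460,-140,140],[560,-40,158]);print("sw",len(b),rect(b) if len(b) else 0)
rel([510,-88.7,250],91.2)
E
```

```text
time: 42.8
tool_pos: [655.1, -85.8, 145.8]
tcp_rot: [179.9, 0.0, 91.2]
ft_force: [-4.0, 1.2, 6.9]
finger_gap: 10.0
grip_force: 80.5
time: 43.18
tool_pos: [654.6, -85.8, 143.5]
tcp_rot: [-179.9, 0.0, 91.2]
ft_force: [0.6, -0.6, -1.0]
finger_gap: 42.6
grip_force: 0.0
time: 43.68
tool_pos: [656.4, -86.1, 257.7]
tcp_rot: [179.7, 0.1, 91.2]
ft_force: [-0.3, 0.2, -0.4]
finger_gap: 42.6
grip_force: 0.0
lid plate (array([656.2, -88.9]), array([171.6, 157.5]), 1.3) 130.0360608503884
handle (array([656.2, -88.3]), array([12. , 69.5]), 1.5) 162.69373356102855
sw 1183 (array([511.1, -89.4]), array([14.1, 56.7]), 1.5)
at [655.4 -85.9 255. ] row [ 0.0003 -0.1454  0.0047] [0.002 0.001 0.   ]
```

```bash

python3 -m jog '[0,-0.05,0,0,0,0,0,-0.1,0,0,0,0,0,-0.145,0,0,0,0,0,-0.145,0.05,0,0,0,0,-0.145,0.1,0,0,0,0,-0.145,0.119,0,0,0,0,-0.145,0.119,0,0,0]' 
python3 -c "
from h import *
rel([510,-88.7,135],91.2)"
python3 -m jog '[0,0,0,0,0,0,0,0,0,0,0,0,0,0,0,0,0,0,0,0,0,0,0,0]' -1 40
python3 -m jog '[0,0,0,0,0,0.18,0,0,0,0,0,0.36,0,0,0,0,0,0.54,0,0,0,0,0,0.72,0,0,0,0,0,0.90,0,0,0,0,0,1.08,0,0,0,0,0,1.26,0,0,0,0,0,1.44]'
python3 -m jog '[0,0,0,0,0,0.12,0,0,0,0,0,0.12]'
python3 -m jog '[0,0,0,0,0,0,0,0,0,0,0,0,0,0,-0.05,0,0,0,0,0,-0.11,0,0,0,-0.05,0.03,-0.15,0,0,0,-0.1,0.06,-0.18,0,0,0,-0.1,0.06,-0.18,0,0,0]' 1
python3 - <<'E'
from h import *
s=r.snapshot("wrist");p=cloud(s);save(s,"w7")
b=box(p,[460,-140,140],[560,-40,160]);print("sw",len(b),rect(b) if len(b) else 0)
b=box(p,[560,-190,155],[760,15,170]);print("handle",rect(b),np.median(b[:,2]))
b=box(p,[540,-190,127.5],[760,15,134]);print("lid plate",rect(b),np.median(b[:,2]))
s=r.snapshot("top");p=cloud(s)
print("tray",rect(box(p,[430,-450,12],[660,-270,70])))
for t in ["tray","mug","tea_jar","sauce","sugar_bowl","napkins","stray1"]:
  for d in r.outline_of(s,t)[:2]: print(t,round(d["score"],2),np.round(np.nanmedian(p[d["region"]],0)))
E
```

```text
time: 44.6
tool_pos: [508.1, -88.3, 132.7]
tcp_rot: [-179.7, -0.1, 91.2]
ft_force: [-0.2, 0.3, 0.4]
finger_gap: 43.1
grip_force: 0.0
at [508.1 -88.3 132.7] row [-0.0004  0.0019 -0.0023] [-0.005 -0.001  0.   ]
time: 45.1
tool_pos: [509.8, -89.2, 137.1]
tcp_rot: [-180.0, 0.1, 91.2]
ft_force: [-8.0, -0.1, 9.2]
finger_gap: 12.0
grip_force: 40.2
time: 46.1
tool_pos: [510.1, -89.6, 137.1]
tcp_rot: [179.9, -0.0, 8.3]
ft_force: [-6.9, -1.0, 6.7]
finger_gap: 12.2
grip_force: 39.9
time: 46.35
tool_pos: [510.1, -89.6, 137.1]
tcp_rot: [179.9, -0.0, 1.7]
ft_force: [-6.7, -2.0, 7.1]
finger_gap: 11.8
grip_force: 39.9
time: 47.22
tool_pos: [411.1, -153.6, 318.3]
tcp_rot: [179.8, -0.2, 1.7]
ft_force: [0.9, 0.5, -0.2]
finger_gap: 85.4
grip_force: 0.0
sw 798 (array([510.4, -89.7]), array([54.9, 13.6]), 1.3)
handle (array([0., 0.]), array([0., 0.]), 0.0) nan
lid plate (array([581.5, -90.7]), array([ 25. , 157.6]), 1.8) 129.62393387605132
tray (array([ 539.4, -418.6]), array([ 32.8, 166. ]), 64.1)
tray 0.78 [ 163. -309.    4.]
tray 0.74 [ 501. -404.   11.]
mug 0.68 [743. 293.  41.]
mug 0.41 [515.  25. 120.]
tea_jar 0.84 [ 307. -457.   57.]
tea_jar 0.26 [510. -85. 132.]
sauce 0.96 [ 721. -274.  107.]
sugar_bowl 0.64 [ 420. -558.   24.]
napkins 0.75 [360. 542.  59.]
napkins 0.47 [743. 295.  46.]
  return _methods._mean(a, axis=axis, dtype=dtype,
  ret = ret.dtype.type(ret / rcount)
```

View pics/w7.png

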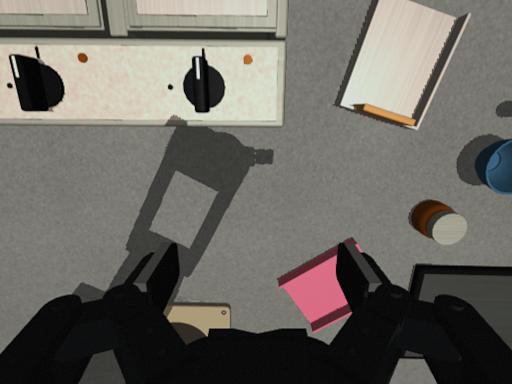

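The right switch at (203,80) points to its pan (on), the tray stands at (405,60), and the lid's front edge is at (205,15). One last check of the lid, then hand in.

```bash

python3 -m jog '[-0.03,0.05,0,0,0,0,-0.06,0.1,0,0,0,0,-0.06,0.15,0,0,0,0,-0.06,0.2,0,0,0,0,-0.06,0.2,0,0,0,0,-0.06,0.2,0,0,0,0]'
python3 - <<'E'
from h import *
s=r.snapshot("top");p=cloud(s);save(s,"end",f=1.5)
for n,lo,hi in [("handle",[560,-190,152],[760,10,170]),("handleL",[560,20,152],[760,190,170]),("swL",[460,40,140],[560,140,160]),("swR",[460,-140,140],[560,-40,160])]:
    b=box(p,lo,hi);print(n,len(b),rect(b) if len(b) else 0)
E
```

```text
time: 48.42
tool_pos: [358.2, -353.2, 314.1]
tcp_rot: [-179.9, 0.1, 1.8]
ft_force: [0.5, 1.4, 0.3]
finger_gap: 85.4
grip_force: 0.0
handle 92 (array([654.2, -87.6]), array([12.1, 68.3]), 1.2)
handleL 109 (array([649.9, 100.3]), array([14.1, 67.8]), 1.0)
swL 89 (array([504.2,  97.1]), array([53.7, 12.3]), 1.0)
swR 83 (array([509.7, -88.4]), array([55.6, 12.9]), 0.3)
```

View pics/end.png

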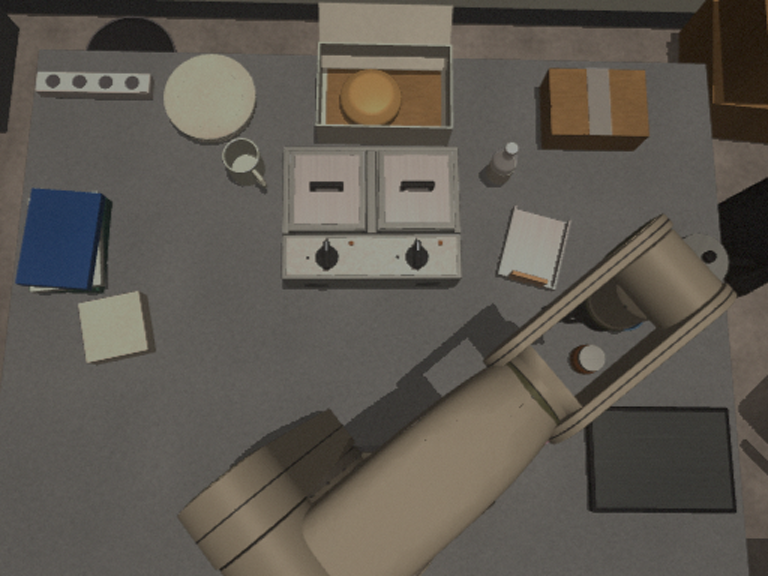

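The lid at (417,188) matches the one already fitted, both switches point to their pans, the tray at (535,245) is flat, and no strays are left.

```bash
python3 -c "
from bench import r
print(r.hand_in())"
```

```text
the job is handed in; nothing more can be done
None
```

The job is handed in with no verdict returned: all six rolls are in the right-hand pan, its lid is on square, its switch was turned off before loading and back on after lidding, the tray is flat on the table, and the left switch and bystanders were left alone.

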